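# Lock the stop bar into the rocker platform and load the incubation box

## Robot

A 6-joint arm with a two-finger parallel gripper is mounted at the origin on a cart in front of the work surface, level with it; the furniture and walls round the work are solid. World frame = base frame: x ahead of the robot, y to its left, z up, the work surface at z = 0. Lengths are in mm, angles in rad, forces in N, time in s.
With the tool pointing down it reaches from about 250 to 775 mm from the base axis. Payload 8.9 kg.
Tool frame: the origin (TCP) lies between the finger pads; the fingertips stand 11 mm ahead of it and the grasp point (between the pads) lies 8 mm behind it; z points along the fingers, y is the line along which they close (so a half turn about z gives the same grasp; the last joint's range is limited). The gripper opens to 85 mm and grips with 20 to 120 N. Pads are 22 mm wide; open, the fingers measure 114 mm over their backs; the gripper's body (76 mm by 85 mm) begins 54 mm behind the grasp point. The pads swing forward as they close: fully open they stand 13 mm farther back than shut.
Start: joints at [-1.272, 0.291, -0.153, 1.127, 0, 1.431], TCP at [222.574, -475.483, 242.305] pointing down, gripper open.
Joint ranges: [-2.52, 2.52], [-0.91, 1.74], [-1.3, 1.37], [-1.96, 2.02], [-1.52, 1.47], [-3.14, 3.14]. Speed limits (rad/s): [2.22, 2.22, 2.79, 3.14, 3.14, 3.14].

## Interface

Orientations are given as a unit quaternion [x, y, z, w].
In Python, from cell import * gives the robot as it stands.
- The arm moves only by the tool jog_arm, never from a script. Its argument "rows" is text: rows parted by semicolons, each of 7 numbers parted by spaces: the shift along the world's x, y, z each as a share of 0.12 m, from -1 to 1, then the turn, a rotation vector about the world's x, y, z each as a share of 60 degrees, from -1 to 1, then the opening, from 0 (shut) to 1 (fully open). In form: dx dy dz wx wy wz grip; .... A call has 1 to 5 rows; each row shifts and turns the commanded pose from where the row before left it; what a row does not reach is not made up. A row lasts 1/10 s, in which the tool goes at most 50 mm and 8.59 degrees, less where a joint would pass 70% of its speed; a pose out of reach is approached as far as the arm can. A call with a number of a shift or a turn outside -1 to 1 is refused whole. A call with a gripper value outside its range is refused whole. The fingers move at their own pace and stop on an object; "grip_force" is the grip in N (left out, the last holds). Time passes only in rows, so rows that do not move let the fingers close. It gives the time, the measured TCP pose, the force, the opening and the grip force at its end, in the units of the state.
- get_state(): the state, without advancing time (a new reading comes with each control period).
- get_image(name): name is "scene" or "side" or "wrist"; returns the picture (400x640x3 uint8, red, green, blue); there is no depth.
- camera_params(name): a dict with "fx", "fy", "cx", "cy" (pixels), "k1" (the pictures are not rectified: a ray, as slopes to the right and down, at radius r is drawn at 1 + k1 r^2 times it, then the intrinsics apply), "T" (4x4, takes a point from camera to world coordinates); the wrist camera has in their place "tool_from_camera" (4x4, takes a point from camera to tool coordinates, whose origin is the TCP and whose axes are the flange's). Camera axes: x right, y up, looking along -z (the intrinsics and any distortion apply to the point x, -y, -z); pixel columns grow to the right and rows downward; lengths in mm; the calibration is good to about 2 mm. A picture is of the moment at which its call begins: read the wrist's pose just before it. camera_params takes no time and is no camera call.
- job_done(): hands the job in; it is judged then, once.
The state is a dict: "clock": time; "joint_positions": joint angles; "dq": joint speeds; "effort": joint torques, N m; "ee_pos": TCP position; "tool_rot": TCP orientation; "wrist_force": force on the tool from outside, world axes, zero at the start; "ft_torque": the same for the moment, N m; "opening": finger opening in mm; "finger_force": force on a finger pad.
Only numpy, scipy, OpenCV 4.12 (cv2) and the standard library are available. Lean on these libraries where they do the work, as an engineer would, in place of code of your own. Each camera call takes 0.05 s, during which the arm holds its last target. There are 200 camera calls.

## Task

Get the bench rocker ready to run, leaving its platform at the tilt it has and the beaker and the reagent bottle where they stand. Drop the stop bar's foot into the slot of the sloping platform and twist the bar a quarter turn, so that the foot locks under the slot's lips and the bar sinks fully home, lying along the slot. Then set the incubation box lengthwise up the slope above the bar, flat on the platform, with its lower end resting squarely against the middle of the bar, and let go.

Things in the scene. Friction and masses are not known exactly. Their poses are not given: they have to be found in the camera images.
- rocker: Bench rocker (lab shaker): white housing 160 x 214 x 50 mm on four feet, fixed to the worktop, carrying a tilting bare metal platform, 235 x 240 mm. Origin on the worktop under the middle of the platform's pivot, 60 mm from the back of the housing; x points to the uphill side of the platform, y along its slot.
- platform (a joint): Tilt of the platform from level, rad (0.38 to 0.47 at the start; stiff, stays where it is). The pivot axis runs along the rocker's y, 92 mm above the worktop over the rocker's origin. The platform faces the robot: its low edge is nearest to it.
- slot_mid (a point): Middle of the slot's mouth, in the platform's top surface, tilting with it: x uphill along the surface, y along the slot, z out of the surface. The slot runs level across the slope: 29 mm wide (x), 240 mm long (y), closed by a plate at both ends. Its lips are 6 mm thick; under them is a channel 80 mm wide (x), its floor 24 mm below the surface.
- upper_plate (a point): Point on the top surface 90 mm uphill of slot_mid, about the middle of the upper plate; same axes as slot_mid. The surface reaches 165 mm uphill and 70 mm downhill of slot_mid and is polished: an unheld thing slides down it. A rim 5 mm high runs along either side, at y = -120 and +120 mm.
- stop_bar: Stop bar standing on its foot, 110 mm long (x), 42 mm wide, 74 mm high in all, 0.26 kg. Origin at the centre of the underside of its metal rail (110 x 42 mm, z 0 to 12), z up. Under the rail a straight key 100 x 24 mm, 4 mm deep (z -4 to 0), then a stem 20 mm thick and the foot. When locked home the key is in the slot and the origin is level with slot_mid in z.
- bar_grip (a point): Where to grip the stop bar, 36 mm above its origin: middle of the black upright grip on the rail, 50 mm long (bar's x), 14 mm thick (bar's y), z 12 to 54 from the origin. Take it across the thickness. Same axes as the bar.
- bar_foot (a point): Centre of the underside of the stop bar's steel foot, 20 mm below the bar's origin. The foot is 24 mm along the bar's x, 64 mm along its y (crosswise to the bar), 8 mm thick. It enters the slot with the bar pointing up the slope; the key then sits on the plate, origin 4 mm above it, foot free to turn below the lips. A quarter turn either way brings the key over the slot, to sink in.
- incubation_box: Closed rectangular incubation box, clear body and white lid, 120 mm long (x), 64 mm wide (y), 34 mm high, about 0.15 to 0.31 kg. Origin at the centre of its underside; z up. Both ends are alike. Take it across its width.
- beaker: Small glass beaker, 62 mm across, 63 mm high, bystander. Origin at its base.
- reagent_bottle: Small brown reagent bottle with white cap, 42 mm across, 76 mm high, bystander. Origin at its base.
Not all that is in view belongs to the job. Several things look just like the incubation_box: the one meant starts farthest to the robot's left.

How it is judged:
By the outcome, as a careful person would: the job done as asked, in the order asked, and still so for the second after the job is handed in, with the robot touching nothing.
It also fails if it takes over 72 s, if anything falls off the work surface, if the arm or the gripper's body presses on something with over 40 N, if the wrist force passes 120 N, or if a joint passes its speed limit or range.

## Working session

There is one attempt and no reset: what is moved stays moved. The work goes in short steps, Python scripts to look and compute and a tool call to move; the robot and the scene stay as the last step left them, time stands still between calls to the robot, and variables do not carry over. Pictures are saved under pics/ and viewed, at most 10 in all, crops included, and the job is handed in when it is done.

Besides the shell and the picture viewer there is one more tool, called after ">>>" as name(argument=value, ...) on one line, values as JSON. jog_arm: Moves the arm, as the interface text tells. Shift numbers are shares of 0.12 m and turn numbers shares of 60 degrees, none past 1 either way. Its arguments: {"type":"object","properties":{"rows":{"type":"string"},"grip_force":{"type":"number"}},"required":["rows"]}

```bash
ls; mkdir -p pics; python3 - <<'E'
from cell import *
import cv2,numpy as np
for n in ("scene","side"):
    im=get_image(n); cv2.imwrite(f"pics/{n}0.png",im[...,::-1])
    p=camera_params(n); print(n,p)
print(camera_params("wrist")); print(get_state())
E
```

```text
pics
scene {'fx': 387.2579804617016, 'fy': 387.2579804617016, 'cx': 325.7504034951975, 'cy': 201.76558552864202, 'k1': -0.09601231144267627, 'T': array([[-9.09723395e-01,  2.44651154e-01, -3.35483468e-01,
         2.00358969e+02],
       [-4.15120811e-01, -5.18709992e-01,  7.47405282e-01,
         7.14739761e+02],
       [ 8.83493817e-03,  8.19198240e-01,  5.73442401e-01,
         6.61050069e+02],
       [ 0.00000000e+00,  0.00000000e+00,  0.00000000e+00,
         1.00000000e+00]])}
side {'fx': 363.1017812812759, 'fy': 363.1017812812759, 'cx': 324.92962933185936, 'cy': 199.65762066410454, 'k1': -0.026410536264369847, 'T': array([[ 9.98657091e-01, -2.82463627e-02,  4.34299125e-02,
         5.78140807e+02],
       [ 5.10855796e-02,  3.97443863e-01, -9.16203383e-01,
        -8.64236742e+02],
       [ 8.61846082e-03,  9.17191648e-01,  3.98353114e-01,
         4.92147300e+02],
       [ 0.00000000e+00,  0.00000000e+00,  0.00000000e+00,
         1.00000000e+00]])}
{'fx': 337.89525807479896, 'fy': 337.89525807479896, 'cx': 320.6259674226209, 'cy': 201.29430178898454, 'k1': -0.021960626198733
[... 397 characters left out ...]
': array([-1.27230731e+00,  2.91207516e-01, -1.54032578e-01,  1.12673266e+00,
       -2.12699514e-05,  1.43148855e+00]), 'dq': array([ 4.21530908e-04, -1.41802188e-03,  2.97617128e-03, -1.85897652e-03,
       -7.35185456e-05, -4.56576615e-04]), 'effort': array([ 1.17074538e-03, -5.37978315e+01,  3.31920040e+01,  9.36353492e-03,
       -2.43582472e-04,  3.69001640e-06]), 'ee_pos': array([ 222.45048695, -475.11743505,  241.80509559]), 'tool_rot': array([ 9.76137089e-01,  2.17154407e-01, -5.73679940e-05, -5.85503622e-04]), 'wrist_force': array([-0.62435193, -0.06495704, -0.55085872]), 'ft_torque': array([-0.00511286, -0.01576129, -0.05402177]), 'finger_force': 0.0, 'opening': 85.27792827984017}
```

View pics/scene0.png

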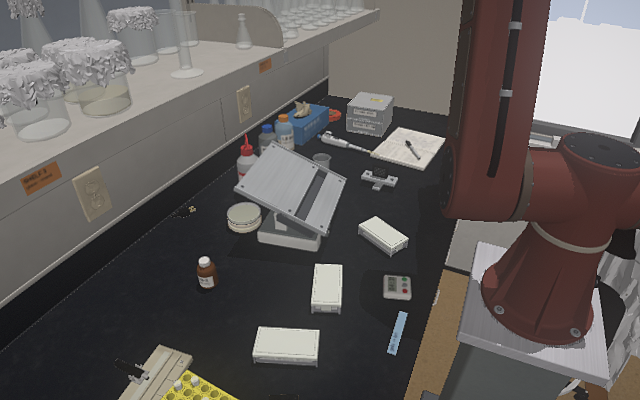

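View pics/side0.png

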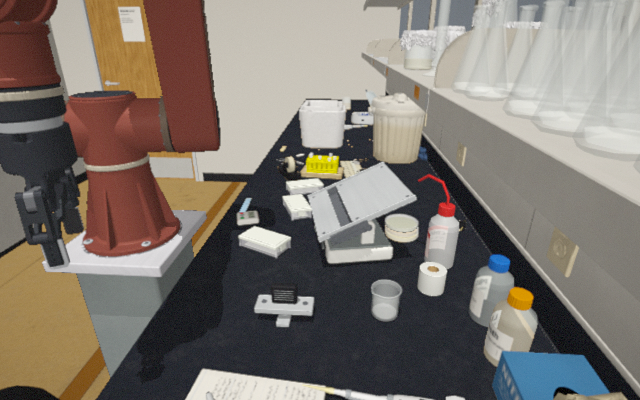

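The scene view shows the target box at about (286,345), nearest the camera, which is farthest left. The bar is at (379,179) and the platform at (290,190). The side view shows the bar at (285,303) and the platform at (362,200). I'll enlarge these.

```bash
cat > h.py <<'E'
import numpy as np, cv2
from scipy.spatial.transform import Rotation as R
from scipy.optimize import least_squares
from cell import *
F=np.diag([1,-1,-1.])
def camT(n,st=None):
    p=camera_params(n)
    if n!="wrist": return p,p["T"]
    W=np.eye(4);W[:3,:3]=R.from_quat(st["tool_rot"]).as_matrix();W[:3,3]=st["ee_pos"]
    return p,W@p["tool_from_camera"]
def proj(pt,cam):
    p,T=cam; c=(np.atleast_2d(pt)-T[:3,3])@T[:3,:3]@F
    K=np.array([[p["fx"],0,p["cx"]],[0,p["fy"],p["cy"]],[0,0,1.]])
    return cv2.projectPoints(c,np.zeros(3),np.zeros(3),K,np.array([p["k1"],0,0,0.]))[0][:,0]
def ray(uv,cam):
    p,T=cam
    K=np.array([[p["fx"],0,p["cx"]],[0,p["fy"],p["cy"]],[0,0,1.]])
    n=cv2.undistortPoints(np.array([[uv]],float),K,np.array([p["k1"],0,0,0.]))[0,0]
    return T[:3,3],T[:3,:3]@F@np.array([n[0],n[1],1.])
def onz(uv,z,cam):
    o,d=ray(uv,cam); return o+d*(z-o[2])/d[2]
def tri(obs):
    A=0;b=0
    for uv,cam in obs:
        o,d=ray(uv,cam);d=d/np.linalg.norm(d);P=np.eye(3)-np.outer(d,d);A=A+P;b=b+P@o
    return np.linalg.solve(A,b)
def crop(im,x0,y0,x1,y1,s): return cv2.resize(im[y0:y1,x0:x1],None,fx=s,fy=s,interpolation=cv2.INTER_CUBIC)
E
python3 - <<'E'
import cv2,numpy as np
from h import crop
a=cv2.imread("pics/scene0.png");b=cv2.imread("pics/side0.png")
C=np.zeros((600,800,3),np.uint8)
def put(i,x,y): C[y:y+i.shape[0],x:x+i.shape[1]]=i
put(crop(a,228,135,358,255,3),0,0)      #390x360
put(crop(b,300,155,430,275,3),400,0)
put(crop(a,355,160,405,200,5),0,362)  #250x200
put(crop(b,250,282,320,330,4),255,362)
put(crop(a,248,322,324,370,3),540,362)
cv2.imwrite("pics/m1.png",C)
E
```

```text
(no output)
```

View pics/m1.png

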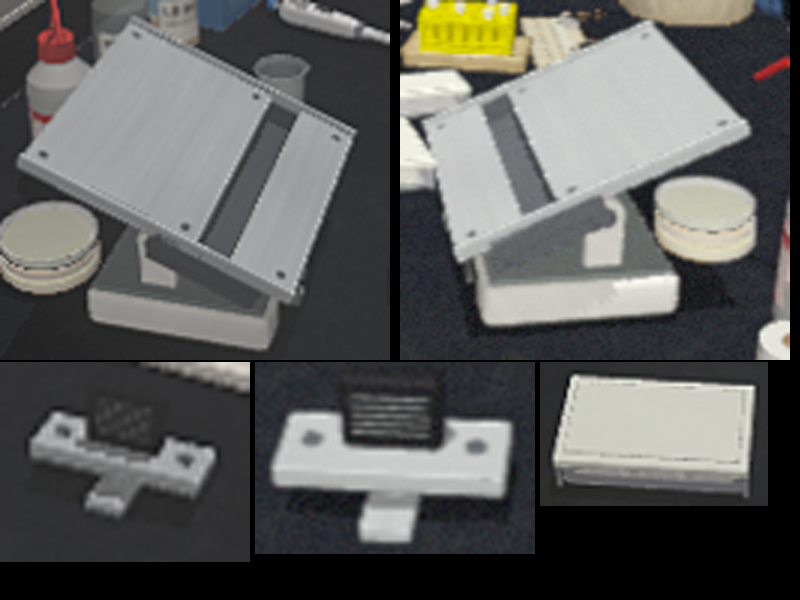

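The crops show the platform corners and slot, the bar with its foot pointing along the view, and the box lid corners. I'll fit poses to these.

```bash
cat > fit1.py <<'E'
from h import *
S=camT("scene");D=camT("side")
def m(l,x,y,x0,y0,s): return [((u-x+.5)/s+x0-.5,(v-y+.5)/s+y0-.5) for u,v in l]
ps=m([(20,162),(137,18),(356,132),(298,298),(202,242),(235,256),(270,100),(300,113)],0,0,228,135,3)
pd=m([(648,22),(748,128),(460,250),(427,122)],400,0,300,155,3)
Ms=[(165,120,4),(165,-120,4),(-70,-120,4),(-70,120,4),(14.5,120,0),(-14.5,120,0),(14.5,-120,0),(-14.5,-120,0)]
Md=[(165,120,4),(165,-120,4),(-70,-120,4),(-70,120,4)]
def P(p,M):
    Rm=R.from_euler("ZYX",[p[3],-p[4],0]).as_matrix()
    return p[:3]+np.array(M)@Rm.T
f=lambda p:np.r_[(proj(P(p,Ms),S)-ps).ravel(),(proj(P(p,Md),D)-pd).ravel()]
r=least_squares(f,[600,0,120,0,.42],x_scale=[100,100,100,.3,.3],loss="soft_l1")
print("plat",r.x.round(3),f(r.x).round(1))
bs=m([(50,413),(30,437),(216,458),(197,483)],0,362,355,160,5)
bd=m([(274,462),(508,478),(513,422),(287,413)],255,362,250,282,4)
for q in bs: print("bs",onz(q,32,S).round(1))
for q in bd: print("bd",onz(q,32,D).round(1))
for q in m([(572,376),(757,385),(748,475),(555,460)],540,362,248,322,3): print("box",onz(q,34,S).round(1))
for n,q in dict(bottle=(207,286),b2=(382,252.),).items(): print(n,onz(q,0,S).round())
E
python3 fit1.py
```

```text
plat [ 5.70904e+02 -2.55530e+01  1.13180e+02  2.06000e-01  3.91000e-01] [ 0.9 -1.5 -3.1  1.1 -0.6 -0.   0.2 -2.6 -1.3  1.5 -1.   2.2  0.5 -1.5
 -0.2 -1.3  0.6  1.3 -0.5 -1.2 -1.3  0.2 -2.1  1.3]
bs [ 529.7 -322.    32. ]
bs [ 530.9 -288.2   32. ]
bs [ 417.  -314.5   32. ]
bs [ 419.6 -281.1   32. ]
bd [ 420.6 -323.4   32. ]
bd [ 532.1 -327.5   32. ]
bd [ 531.2 -286.7   32. ]
bd [ 418.7 -287.    32. ]
box [510.3 338.6  34. ]
box [398.7 293.6  34. ]
box [375.7 355.2  34. ]
box [486.3 396.3  34. ]
bottle [693. 275.   0.]
b2 [367.  -6.   0.]
```

>>> jog_arm(rows="0.3 0.2 -0.06 0 0 -0.06 1;0.3 0.2 -0.06 0 0 -0.06 1;0.3 0.2 -0.06 0 0 -0.06 1;0.3 0.2 -0.06 0 0 -0.06 1;0.3 0.2 -0.06 0 0 -0.06 1")

```text
clock: 0.6
ee_pos: [403.7, -354.2, 205.8]
tool_rot: [0.998, 0.06, -0.0, -0.0]
wrist_force: [0.5, 0.2, 0.2]
opening: 85.6
finger_force: 0.0
```

>>> jog_arm(rows="0.3 0.2 -0.06 0 0 -0.06 1;0.3 0.2 -0.06 0 0 -0.06 1;0 0 0 0 0 0 1;0 0 0 0 0 0 1")

```text
clock: 1.0
ee_pos: [474.8, -306.6, 191.3]
tool_rot: [1.0, 0.0, -0.001, -0.0]
wrist_force: [-0.5, -1.8, 0.1]
opening: 85.5
finger_force: 0.0
```

```bash
cat > w.py <<'E'
from h import *
import sys,json
st=get_state(); im=get_image("wrist"); n=sys.argv[1]
cv2.imwrite(f"pics/{n}.png",im[...,::-1]); json.dump({k:np.array(st[k]).tolist() for k in("ee_pos","tool_rot","joint_positions","clock","wrist_force")},open(f"pics/{n}.json","w"))
print(np.round(st["ee_pos"],1),np.round(st["tool_rot"],4),np.round(st["joint_positions"],3),st["clock"])
E
python3 w.py w1
```

```text
[ 474.8 -306.6  191.3] [ 1.e+00  3.e-04 -6.e-04 -3.e-04] [-0.703  0.4   -0.132  1.041 -0.     2.438] 1.0
```

View pics/w1.png

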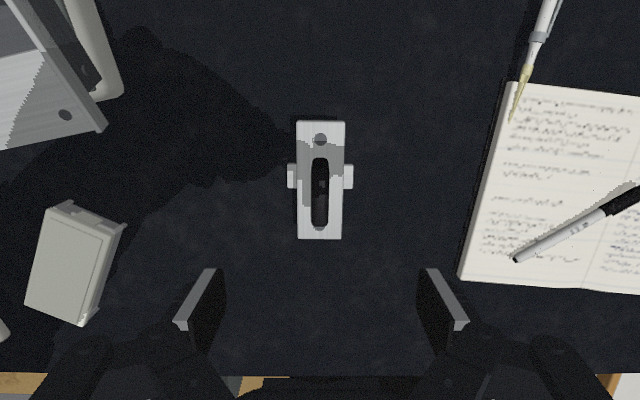

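The wrist view shows the bar's rail-top corners at (296,121), (344,121), (341,239) and (299,239). Its foot ends are at (288,176) and (353,176).

```bash
python3 - <<'E'
from h import *
import json
st=json.load(open("pics/w1.json"));W=camT("wrist",st)
q=[(296,121),(344.5,121),(341.5,239),(298.5,239)]
p=np.array([onz(u,32,W) for u in q]);print(p.round(1),p.mean(0).round(1))
print(np.linalg.norm(p[0]-p[3]),np.linalg.norm(p[0]-p[1]))
for u in [(287.5,176),(353,176)]: print(onz(u,8,W).round(1))
E
```

```text
[[ 530.9 -284.6   32. ]
 [ 530.9 -325.4   32. ]
 [ 421.6 -325.2   32. ]
 [ 421.6 -284.5   32. ]] [ 476.3 -305.    32. ]
109.29169503378989 40.810564610180805
[ 476.7 -273.6    8. ]
[ 476.8 -336.5    8. ]
```

>>> jog_arm(rows="0.15 0.33 0.14 0 0 0 1;0.15 0.33 0.14 0 0 0 1;0.15 0.33 0.14 0 0 0 1;0.15 0.33 0.14 0 0 0 1;0.15 0.33 0.14 0 0 0 1")

```text
clock: 1.55
ee_pos: [564.4, -109.4, 277.1]
tool_rot: [1.0, -0.002, 0.0, 0.0]
wrist_force: [2.0, -0.1, -0.1]
opening: 85.2
finger_force: 0.0
```

>>> jog_arm(rows="0.15 0.33 0.14 0 0 0 1;0.15 0.33 0.14 0 0 0 1;0 0 0 0 0 0 1;0 0 0 0 0 0 1")

```text
clock: 1.95
ee_pos: [600.5, -30.9, 309.7]
tool_rot: [1.0, -0.001, 0.0, 0.0]
wrist_force: [-0.0, -0.0, -0.2]
opening: 85.3
finger_force: 0.0
```

```bash
python3 w.py w2
```

```text
[600.5 -30.9 309.7] [ 1.e+00 -7.e-04  2.e-04  3.e-04] [-1.730e-01  4.190e-01  2.090e-01  1.361e+00 -1.000e-03  2.970e+00] 1.95
```

View pics/w2.png

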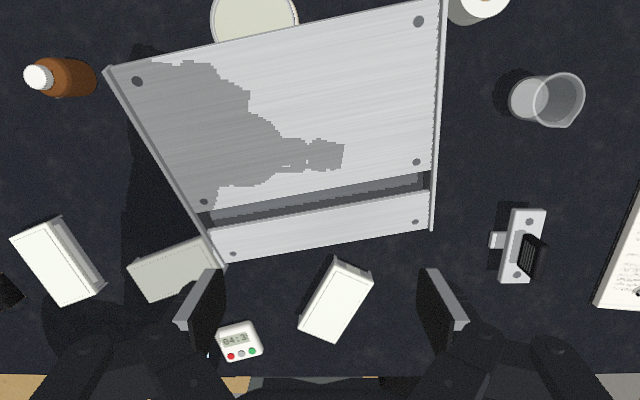

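The wrist view shows the whole platform, with the slot running from about (210,217) to (430,182). I'll enlarge it for precise edges.

```bash
python3 - <<'E'
from h import *
a=cv2.imread("pics/w2.png");cv2.imwrite("pics/w2c.png",crop(a,185,145,445,275,3))
E
```

```text
(no output)
```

View pics/w2c.png

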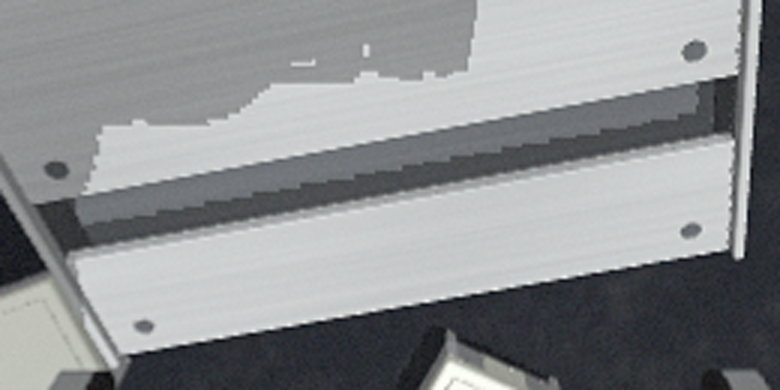

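```bash
cat > fit2.py <<'E'
from h import *
import json
exec(open("fit1.py").read().split("r=least")[0].split("\n",1)[1])
W=camT("wrist",json.load(open("pics/w2.json")))
c=lambda l:m(l,0,0,185,145,3)
L=[(0,14.5,c([(36,205),(250,165),(500,119),(738,75)])),(0,-14.5,c([(74,257),(733,141)])),(0,-70,c([(122,354),(425,302),(729,250)])),
(0,165,[(150,58.5),(300,28),(420,3.5)]),(1,'h',c([(74,257),(122,354)])),(1,'-h',c([(733,141),(729,250),(740,72)]))]
def fw(p):
    Rm=R.from_euler("ZYX",[p[3],-p[4],0]).as_matrix();o=[]
    for ax,v,pts in L:
        v={'h':p[5],'-h':-p[5]}.get(v,v)
        for u in pts:
            a,d=ray(u,W);s=np.dot(p[:3]-a,Rm[:,2])/np.dot(d,Rm[:,2]);o.append((Rm.T@(a+s*d-p[:3]))[ax]-v)
    return np.array(o)
g=lambda p,w:np.r_[fw(p),w*f(p)]
for w in (0,.2,.5,1.):
    r=least_squares(g,[571,-25,113,.206,.39,118],args=(w,),x_scale=[100,100,100,.3,.3,10],loss="soft_l1")
    print(w,r.x.round(3)); 
    if w in(0,.5): print(fw(r.x).round(1),f(r.x).round(1))
E
python3 fit2.py
```

```text
0 [ 5.71000e+02 -2.32160e+01  1.10703e+02  1.86000e-01  3.94000e-01
  1.20012e+02]
[-1.1 -0.5 -0.2  0.2  0.8  0.4 -0.2  0.2  0.1  1.  -0.2 -0.4 -1.5  1.5
  0.6 -0.1 -0.5] [ 0.  -1.1 -2.3  1.7 -0.3  1.5 -1.4 -0.9 -2.7  2.6 -2.5  3.6  1.  -0.3
  0.2 -0.   1.6  2.1 -1.4 -0.1 -2.4  0.5 -1.1  1.6]
0.2 [ 5.71140e+02 -2.32780e+01  1.11259e+02  1.86000e-01  3.97000e-01
  1.19803e+02]
0.5 [ 5.71289e+02 -2.34320e+01  1.11826e+02  1.87000e-01  3.99000e-01
  1.19515e+02]
[-0.8 -0.3 -0.1  0.3  1.   0.5 -0.1  0.1 -0.1  0.9 -0.4 -0.6 -1.2  1.9
  0.7 -0.1 -0.4] [ 0.  -1.8 -2.3  1.1 -0.4  1.2 -1.5 -1.3 -2.7  2.1 -2.5  3.1  0.9 -0.8
  0.1 -0.4  1.5  1.4 -1.3 -0.9 -2.1  0.3 -1.   1.4]
1.0 [ 5.71368e+02 -2.36080e+01  1.12100e+02  1.88000e-01  4.00000e-01
  1.19293e+02]
```

>>> jog_arm(rows="-0.15 -0.33 -0.13 0 0 0 1;-0.15 -0.33 -0.13 0 0 0 1;-0.15 -0.33 -0.13 0 0 0 1;-0.15 -0.33 -0.13 0 0 0 1;-0.15 -0.33 -0.13 0 0 0 1")

```text
clock: 2.5
ee_pos: [507.9, -231.2, 230.6]
tool_rot: [1.0, -0.002, -0.0, -0.0]
wrist_force: [1.4, -1.5, 0.7]
opening: 85.3
finger_force: 0.0
```

>>> jog_arm(rows="-0.13 -0.31 -0.13 0 0 0 1;-0.13 -0.31 -0.13 0 0 0 1;0 0 0 0 0 0 1;0 0 0 0 0 0 1")

```text
clock: 2.9
ee_pos: [477.1, -304.3, 199.6]
tool_rot: [1.0, -0.003, -0.001, -0.001]
wrist_force: [0.2, 0.8, -0.5]
opening: 85.5
finger_force: 0.0
```

>>> jog_arm(rows="0 0 -0.35 0 0 0.005 1;0 -0.005 -0.35 0 0 0 1;0 0 -0.3 0 0 0 1;0 0 -0.2 0 0 0 1;0 0 -0.055 0 0 0 1")

```text
clock: 3.4
ee_pos: [477.9, -301.6, 47.6]
tool_rot: [1.0, 0.002, -0.002, -0.001]
wrist_force: [-0.6, 0.4, 0.6]
opening: 85.0
finger_force: 0.0
```

>>> jog_arm(rows="0 0 0 0 0 0 0;0 0 0 0 0 0 0;0 0 0 0 0 0 0;0 0 0 0 0 0 0;0 0 0 0 0 0 0", grip_force=60)

```text
clock: 3.9
ee_pos: [479.8, -303.7, 50.5]
tool_rot: [1.0, 0.002, 0.001, 0.001]
wrist_force: [-0.0, 0.6, 4.6]
opening: 13.5
finger_force: 63.0
```

>>> jog_arm(rows="0 0 0 0 0 0 0;0 0 0 0 0 0 0;0 0 0 0 0 0 0;0 0 0 0 0 0 0;0 0 0 0 0 0 0")

```text
clock: 4.4
ee_pos: [479.9, -303.7, 50.5]
tool_rot: [1.0, 0.002, 0.001, 0.0]
wrist_force: [-0.9, 0.0, 5.5]
opening: 12.7
finger_force: 62.0
```

```bash
cat > go.py <<'E'
from h import *
SM=np.array([571.2,-23.4,111.5]);YAW=.187;TILT=.397
def plat(): return R.from_euler("ZYX",[YAW,-TILT,0]).as_matrix()
def delta(pos,Rt,n=1):
    """shares per row for n rows to bring the tool to pos,Rt"""
    st=get_state(); d=np.array(pos)-st["ee_pos"]
    rv=(R.from_matrix(Rt)*R.from_quat(st["tool_rot"]).inv()).as_rotvec()
    print("at",st["ee_pos"].round(1),"d mm",d.round(1),"rv deg",np.degrees(rv).round(2),"total sh",(d/120).round(3),(np.degrees(rv)/60).round(3),"| per row",(d/120/n).round(3),(np.degrees(rv)/60/n).round(4), "t",st["clock"])
    P=plat();print("plat coords",(P.T@(st["ee_pos"]-SM)).round(1),"F plat",(P.T@st["wrist_force"]).round(1),"j",st["joint_positions"].round(2))
def slot(x,y,z,spin=0):
    P=plat();Z=R.from_euler("z",spin,degrees=True).as_matrix()
    return SM+P@np.array([x,y,z]),P@Z@np.diag([1.,-1,-1])
E
python3 -c "
from go import *
delta(*slot(3.4,1.3,90),10)"
```

```text
at [ 479.9 -303.7   50.5] d mm [ 59.9 275.7 145.3] rv deg [  2.2  -22.6   10.41] total sh [0.5   2.298 1.211] [ 0.037 -0.377  0.173] | per row [0.05  0.23  0.121] [ 0.0037 -0.0377  0.0173] t 4.4
plat coords [-154.4 -258.5   -1.4] F plat [1.3 0.2 5.4] j [-0.69  0.54 -0.31  0.72  0.    2.45]
```

>>> jog_arm(rows="0 0 0.3 0 0 0 0;0 0 0.4 0 0 0 0;0 0 0.4 0 0 0 0;0 0 0.4 0 0 0 0;0 0 0 0 0 0 0")

```text
clock: 4.9
ee_pos: [481.8, -305.2, 236.2]
tool_rot: [1.0, 0.002, 0.004, 0.003]
wrist_force: [0.8, -1.4, -3.4]
opening: 13.3
finger_force: 61.1
```

>>> jog_arm(rows="0.069 0.33 0 0.005 -0.054 0.025 0;0.069 0.33 0 0.005 -0.054 0.025 0;0.069 0.33 0 0.005 -0.054 0.025 0;0.069 0.33 0 0.005 -0.054 0.025 0;0.069 0.33 0 0.005 -0.054 0.025 0")

```text
clock: 5.4
ee_pos: [520.2, -103.5, 228.8]
tool_rot: [0.988, 0.067, 0.141, -0.013]
wrist_force: [0.3, -0.2, -2.0]
opening: 13.0
finger_force: 61.0
```

>>> jog_arm(rows="0.069 0.33 0 0.005 -0.054 0.025 0;0.069 0.33 0 0.005 -0.054 0.025 0;0 0 0 0 0 0 0;0 0 0 0 0 0 0;0 0 0 0 0 0 0")

```text
clock: 5.9
ee_pos: [537.2, -26.7, 229.4]
tool_rot: [0.976, 0.092, 0.196, -0.018]
wrist_force: [-0.1, -0.3, -2.5]
opening: 13.3
finger_force: 61.3
```

```bash
python3 -c "
from go import *
delta(*slot(3.4,1.3,90),2)"
```

```text
at [537.2 -26.7 229.4] d mm [  2.6  -1.3 -33.5] rv deg [ 0.1  -0.04 -0.05] total sh [ 0.022 -0.011 -0.28 ] [ 0.002 -0.001 -0.001] | per row [ 0.011 -0.006 -0.14 ] [ 0.0008 -0.0004 -0.0005] t 5.9
plat coords [ 14.2   3.1 121.8] F plat [-1.1 -0.3 -2.3] j [-0.29  0.05 -0.57  0.59  0.18  2.7 ]
```

>>> jog_arm(rows="0.011 -0.005 -0.14 0.001 0 0 0;0.011 -0.005 -0.14 0.001 0 0 0;0 0 0 0 0 0 0;0 0 0 0 0 0 0")

```text
clock: 6.3
ee_pos: [540.0, -28.1, 196.0]
tool_rot: [0.976, 0.092, 0.196, -0.019]
wrist_force: [1.1, 0.0, -2.9]
opening: 13.2
finger_force: 61.1
```

```bash
python3 w.py w3; python3 - <<'E'
from go import *
delta(*slot(3.4,1.3,90),1)
a=cv2.imread("pics/w3.png");cv2.imwrite("pics/w3c.png",crop(a,120,60,520,360,2))
E
```

```text
[540.  -28.1 196. ] [ 0.9761  0.0916  0.196  -0.0189] [-0.293  0.092 -0.627  0.497  0.18   2.694] 6.3
at [540.4 -28.  196.7] d mm [-0.6  0.  -0.8] rv deg [-0.03  0.03 -0.03] total sh [-0.005  0.    -0.007] [-0.     0.    -0.001] | per row [-0.005  0.    -0.007] [-0.0005  0.0005 -0.0006] t 6.35
plat coords [ 4.2  1.2 90.6] F plat [-1.2 -0.3 -2. ] j [-0.29  0.09 -0.63  0.5   0.18  2.69]
```

View pics/w3c.png

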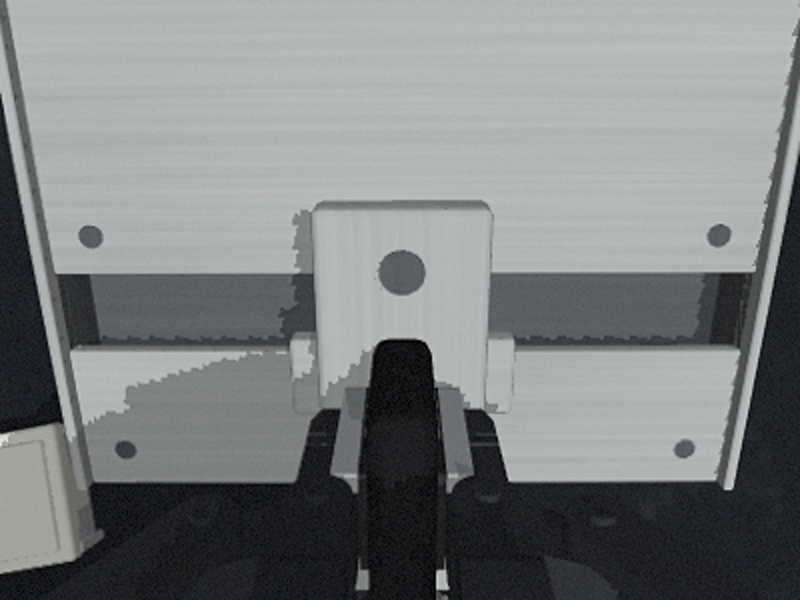

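The bar is held square over the slot. In the crop, the slot's upper lip is at v≈272, its lower lip at ≈350 and the plate's lower edge at ≈483. The rail end is at v≈208 and the foot spans u 292–514, v 335–411.

```bash
python3 - <<'E'
from go import *
import json
st=json.load(open("pics/w3.json"));cam=camT("wrist",st)
Tp=np.array(st["ee_pos"]);Tr=R.from_quat(st["tool_rot"]).as_matrix()@np.diag([1.,-1,-1]) # bar-like axes
c=lambda u,v:((u+.5)/2+119.5,(v+.5)/2+59.5)
# bar: residuals on single image coords
O=[((55,0,12),1,209),((0,21,12),None,0),((12,0,-12),1,335),((-12,0,-12),1,411),((0,32,-12),0,292),((0,-32,-12),0,514)]
def fb(p):
    o=[]
    for P,a,v in O:
        if a is None: continue
        q=proj(Tp+Tr@(np.array(p[:3])+P),cam)[0]
        o.append(q[a]-c(v,v)[a])
    for s,uu in((1,315),(-1,491)): o.append(proj(Tp+Tr@(np.array(p[:3])+[50,21*s,12]),cam)[0][0]-c(uu,0)[0])
    return o
r=least_squares(fb,[-3,-1,-30]);print("bar origin in tool(bar axes)",r.x.round(2),np.round(r.fun,1))
# platform refine: tilt free
L=[(0,14.5,[c(60,273.5),c(250,272.5),c(560,272),c(750,271.5)]),(0,-14.5,[c(80,350),c(260,350),c(560,350),c(735,350)]),(0,-70,[c(95,483),c(715,483)]),(1,120,[c(77,350),c(93,480)]),(1,-120,[c(738,350),c(722,480)])]
def fw(p,w):
    Rm=R.from_euler("ZYX",[p[3],-p[4],0]).as_matrix();o=[]
    for ax,v,pts in L:
        for u in pts:
            a,d=ray(u,cam);s=np.dot(p[:3]-a,Rm[:,2])/np.dot(d,Rm[:,2]);o.append((Rm.T@(a+s*d-p[:3]))[ax]-v)
    return np.r_[o,w*(p[4]-TILT)*100]
for w in(0,1):
  r2=least_squares(fw,[*SM,YAW,TILT],args=(w,),x_scale=[100,100,100,.3,.3],loss="soft_l1");print("plat",r2.x.round(3),r2.fun.round(1))
b=Tp+Tr@r.x
for p in (r2.x,[*SM,YAW,TILT]):
  Rm=R.from_euler("ZYX",[p[3],-p[4],0]).as_matrix();print("bar origin in platform",(Rm.T@(b-np.array(p[:3]))).round(2))
E
```

```text
bar origin in tool(bar axes) [ -4.73   0.53 -35.35] [-0.5  0.8 -0.3  0.8 -1.  -0.6  0.7]
plat [ 5.72721e+02 -2.30030e+01  1.10307e+02  1.89000e-01  3.42000e-01] [-0.4 -0.1 -0.   0.1 -0.1 -0.  -0.1 -0.3  0.6  0.4 -0.4  0.8  0.4 -0.8
 -0. ]
plat [ 5.72423e+02 -2.30830e+01  1.13563e+02  1.89000e-01  3.87000e-01] [-0.1  0.1  0.2  0.3  0.1  0.2  0.  -0.1 -0.3 -0.5 -1.7  0.8  1.8 -0.8
 -1. ]
bar origin in platform [-3.67  1.7  53.34]
bar origin in platform [-1.21  1.75 54.79]
```

```bash
python3 -c "
from go import *
delta(*slot(4.2+2.2,1.2-1.7,90.6-30),3)
print(plat()[:,2]*4/120, plat()[:,0]/120, plat()[:,1]/120)"
```

```text
at [540.4 -28.  196.7] d mm [ 13.7   0.9 -26.8] rv deg [-0.03  0.03 -0.03] total sh [ 0.114  0.007 -0.223] [-0.     0.    -0.001] | per row [ 0.038  0.002 -0.074] [-0.0002  0.0002 -0.0002] t 6.35
plat coords [ 4.2  1.2 90.6] F plat [-1.2 -0.3 -2. ] j [-0.29  0.09 -0.63  0.5   0.18  2.69]
[-0.01266375 -0.00239612  0.03074084] [0.00755123 0.00142877 0.00322211] [-0.00154927  0.00818805  0.        ]
```

>>> jog_arm(rows="0.038 0.002 -0.074 0 0 0 0;0.038 0.002 -0.074 0 0 0 0;0.038 0.002 -0.074 0 0 0 0;0 0 0 0 0 0 0;0 0 0 0 0 0 0")

```text
clock: 6.85
ee_pos: [553.5, -26.4, 168.9]
tool_rot: [0.976, 0.092, 0.196, -0.019]
wrist_force: [-0.2, 0.8, -3.1]
opening: 13.0
finger_force: 61.2
```

```bash
python3 w.py w4; python3 - <<'E'
from go import *
delta(*slot(6.4,-.5,60.6),1)
a=cv2.imread("pics/w4.png");cv2.imwrite("pics/w4c.png",crop(a,190,140,450,300,3))
E
```

```text
[553.5 -26.4 168.9] [ 0.9761  0.0924  0.196  -0.0191] [-0.28   0.15  -0.642  0.422  0.176  2.704] 6.85
at [553.6 -26.5 169.3] d mm [ 0.5 -0.7  0.5] rv deg [-0.05 -0.01 -0.11] total sh [ 0.004 -0.006  0.004] [-0.001 -0.    -0.002] | per row [ 0.004 -0.006  0.004] [-0.0008 -0.0002 -0.0018] t 6.9
plat coords [ 5.9  0.3 60.2] F plat [-1.8 -0.4 -2.5] j [-0.28  0.15 -0.64  0.42  0.18  2.7 ]
```

View pics/w4c.png

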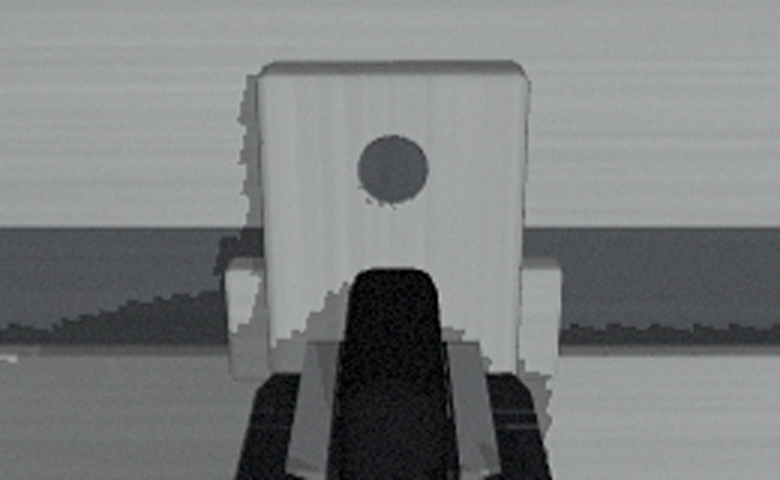

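The crop shows the foot's top face at v≈266–378 and the slot's mouth at v≈228–352.

```bash
python3 - <<'E'
from go import *
import json
from scipy.optimize import brentq
st=json.load(open("pics/w4.json"));cam=camT("wrist",st)
Tp=np.array(st["ee_pos"]);Tr=R.from_quat(st["tool_rot"]).as_matrix()@np.diag([1.,-1,-1])
c=lambda u,v:((u+.5)/3+189.5,(v+.5)/3+139.5)
def hit(uv,z):
    a,d=ray(uv,cam);a=Tr.T@(a-Tp);d=Tr.T@d;return a+d*(z-a[2])/d[2]
def solve(va,vb,w):
    g=lambda z:hit(c(395,va),z)[0]-hit(c(395,vb),z)[0]-w
    z=brentq(g,-150,20);return z,(hit(c(395,va),z)+hit(c(395,vb),z))[0]/2
print("slot",solve(228,352,29),"foot",solve(266,378,24))
for z in(-40,-42,-44,-46): print("foot x edges at z",z,hit(c(395,266),z)[0].round(2),hit(c(395,378),z)[0].round(2),"y",hit(c(227,300),z)[1].round(1),hit(c(560,300),z)[1].round(1))
for z in(-58,-60,-62): print("slot x at z",z,hit(c(395,228),z)[0].round(2),hit(c(395,352),z)[0].round(2))
E
```

```text
slot (-65.73456331610508, np.float64(-6.823729729700567)) foot (-45.1379436868381, np.float64(-3.9329816159468365))
foot x edges at z -40 10.31 -12.99 y 31.7 -30.2
foot x edges at z -42 9.44 -14.13 y 32.0 -30.6
foot x edges at z -44 8.56 -15.28 y 32.4 -30.9
foot x edges at z -46 7.69 -16.43 y 32.8 -31.3
slot x at z -58 10.72 -17.14
slot x at z -60 9.93 -18.22
slot x at z -62 9.15 -19.3
```

```bash
python3 -c "
from go import *
delta(*slot(5.9-2.2,0.3-1,60.2-8),1)"
```

```text
at [553.6 -26.5 169.3] d mm [ 1.3 -0.8 -8.3] rv deg [-0.05 -0.01 -0.11] total sh [ 0.011 -0.006 -0.069] [-0.001 -0.    -0.002] | per row [ 0.011 -0.006 -0.069] [-0.0008 -0.0002 -0.0018] t 6.9
plat coords [ 5.9  0.3 60.2] F plat [-1.8 -0.4 -2.5] j [-0.28  0.15 -0.64  0.42  0.18  2.7 ]
```

>>> jog_arm(rows="0.011 -0.006 -0.069 0 0 -0.002 0;0 0 0 0 0 0 0;0.013 0.002 -0.031 0 0 0 0;0.013 0.002 -0.031 0 0 0 0;0 0 0 0 0 0 0")

```text
clock: 7.4
ee_pos: [558.1, -26.7, 153.2]
tool_rot: [0.976, 0.091, 0.196, -0.019]
wrist_force: [-0.1, -0.6, -3.0]
opening: 13.0
finger_force: 61.3
```

```bash
python3 -c "
from go import *
delta(*slot(3.7,-.7,44.2),1)"
```

```text
at [558.1 -26.7 153.2] d mm [-0.2  0.1  0.4] rv deg [-0.05 -0.01  0.02] total sh [-0.002  0.001  0.004] [-0.001 -0.     0.   ] | per row [-0.002  0.001  0.004] [-0.0008 -0.0002  0.0004] t 7.4
plat coords [ 3.7 -0.8 43.7] F plat [-1.4 -0.6 -2.7] j [-0.28  0.18 -0.66  0.38  0.17  2.71]
```

>>> jog_arm(rows="0.013 0.002 -0.031 0 0 0 0;0 0 0 0 0 0 0;0.006 0.001 -0.015 0 0 0 0;0 0 0 0 0 0 0")

```text
clock: 7.8
ee_pos: [560.3, -26.5, 148.5]
tool_rot: [0.976, 0.091, 0.197, -0.019]
wrist_force: [-3.6, -0.3, 1.4]
opening: 13.2
finger_force: 62.1
```

>>> jog_arm(rows="0.006 0.001 -0.015 0 0 0 0;0 0 0 0 0 0 0;0 0 0 0 0 0 0")

```text
clock: 8.1
ee_pos: [560.5, -26.5, 148.2]
tool_rot: [0.976, 0.091, 0.197, -0.018]
wrist_force: [-26.6, -2.9, 32.8]
opening: 13.2
finger_force: 67.6
```

```bash
python3 -c "
from go import *
delta(*slot(3.7,-.7,34.5),1)"
```

```text
at [560.5 -26.5 148.2] d mm [ 1.1  0.5 -3.5] rv deg [-0.01  0.06  0.06] total sh [ 0.009  0.005 -0.029] [-0.     0.001  0.001] | per row [ 0.009  0.005 -0.029] [-0.0002  0.001   0.001 ] t 8.1
plat coords [ 3.9 -1.  38.2] F plat [-11.9   2.1  40.5] j [-0.28  0.19 -0.66  0.36  0.17  2.71]
```

>>> jog_arm(rows="-0.004 -0.001 0.01 0 0 0 0;0 0 0 0 0 0 0;-0.002 0.004 -0.001 -0.052 -0.01 0.126 0;-0.002 0.004 -0.001 -0.052 -0.01 0.126 0;0 0 0 0 0 0 0")

```text
clock: 8.6
ee_pos: [561.5, -26.0, 148.8]
tool_rot: [0.952, 0.232, 0.199, 0.011]
wrist_force: [-6.1, -1.1, 11.4]
opening: 13.1
finger_force: 63.4
```

```bash
python3 -c "
from go import *
delta(*slot(3.9*np.cos(.29),-1+3.9*np.sin(.29),38,16.4),1)"
```

```text
at [561.5 -26.  148.8] d mm [-1.4  0.6 -0.8] rv deg [ 0.13  0.24 -0.23] total sh [-0.012  0.005 -0.007] [ 0.002  0.004 -0.004] | per row [-0.012  0.005 -0.007] [ 0.0021  0.004  -0.0038] t 8.6
plat coords [ 5.2 -0.8 38.3] F plat [-1.3  0.  12.9] j [-0.27  0.19 -0.66  0.36  0.17  2.42]
```

>>> jog_arm(rows="-0.005 0.004 -0.002 -0.052 -0.01 0.126 0;-0.005 0.004 -0.002 -0.052 -0.01 0.126 0;-0.005 0.003 -0.002 -0.052 -0.01 0.126 0;-0.005 0.003 -0.002 -0.052 -0.01 0.126 0;0 0 0 0 0 0 0")

```text
clock: 9.1
ee_pos: [559.0, -24.2, 147.9]
tool_rot: [0.848, 0.491, 0.188, 0.067]
wrist_force: [-6.0, -0.9, 12.1]
opening: 13.6
finger_force: 63.7
```

```bash
python3 -c "
from go import *
a=np.radians(49.1)
delta(*slot(3.9*np.cos(a),-1+3.9*np.sin(a),38,49.1),1)"
```

```text
at [559.  -24.2 147.9] d mm [-0.3  0.4 -0.4] rv deg [ 0.15  0.27 -0.33] total sh [-0.003  0.003 -0.003] [ 0.003  0.004 -0.006] | per row [-0.003  0.003 -0.003] [ 0.0026  0.0045 -0.0055] t 9.1
plat coords [ 2.9  1.5 38.2] F plat [-0.9  0.2 13.5] j [-0.27  0.19 -0.67  0.35  0.17  1.85]
```

>>> jog_arm(rows="-0.005 0.002 -0.002 -0.052 -0.01 0.125 0;-0.005 0.002 -0.002 -0.052 -0.01 0.125 0;-0.005 0.001 -0.002 -0.052 -0.01 0.125 0;-0.005 0.001 -0.002 -0.052 -0.01 0.125 0;-0.005 0.001 -0.002 -0.052 -0.01 0.125 0")

```text
clock: 9.6
ee_pos: [555.1, -23.2, 145.8]
tool_rot: [0.624, 0.756, 0.152, 0.128]
wrist_force: [0.0, -0.6, -1.8]
opening: 13.3
finger_force: 61.3
```

>>> jog_arm(rows="0 0 0 0 0 0 0;0 0 0 0 0 0 0")

```text
clock: 9.8
ee_pos: [555.3, -23.0, 145.5]
tool_rot: [0.628, 0.753, 0.153, 0.127]
wrist_force: [1.8, -0.5, -0.7]
opening: 13.3
finger_force: 61.4
```

```bash
python3 -c "
from go import *
delta(*slot(0,2.9,34,90),1)"
```

```text
at [555.3 -23.  145.5] d mm [ 2.4  0.  -2.6] rv deg [-0.09  0.18  0.34] total sh [ 0.02   0.    -0.022] [-0.001  0.003  0.006] | per row [ 0.02   0.    -0.022] [-0.0015  0.0029  0.0056] t 9.8
plat coords [-1.2  3.3 37.3] F plat [ 1.3 -0.8 -1.3] j [-0.27  0.18 -0.68  0.34  0.17  1.15]
```

>>> jog_arm(rows="0.01 0 -0.011 -0.001 0.002 0.005 0;0.01 0 -0.011 0 0 0 0;0.003 0 -0.007 0 0 0 0;0 0 0 0 0 0 0;0 0 0 0 0 0 0")

```text
clock: 10.3
ee_pos: [556.7, -23.0, 142.7]
tool_rot: [0.625, 0.755, 0.152, 0.126]
wrist_force: [-20.6, -1.1, 26.7]
opening: 13.7
finger_force: 66.5
```

```bash
python3 -c "
from go import *
delta(*slot(0,2.9,34,90),1)"
```

```text
at [556.7 -23.  142.7] d mm [ 1.1 -0.   0.2] rv deg [ 0.03 -0.02 -0.07] total sh [ 0.009 -0.     0.001] [ 0.    -0.    -0.001] | per row [ 0.009 -0.     0.001] [ 0.0005 -0.0003 -0.0011] t 10.3
plat coords [-1.   3.1 34.2] F plat [-8.6  2.7 32.5] j [-0.27  0.19 -0.68  0.34  0.17  1.14]
```

>>> jog_arm(rows="-0.004 -0.001 0.01 0 0 0 0;0 0 0 0 0 0 0;0 0 0 0 0 0 1;0 0 0 0 0 0 1;0 0 0 0 0 0 1")

```text
clock: 10.8
ee_pos: [557.2, -23.1, 142.8]
tool_rot: [0.624, 0.756, 0.152, 0.126]
wrist_force: [-0.5, -0.2, -0.6]
opening: 56.3
finger_force: 0.0
```

>>> jog_arm(rows="0 0 0 0 0 0 1;0 0 0 0 0 0 1;-0.04 -0.007 0.1 0 0 0 1;-0.08 -0.015 0.2 0 0 0 1;-0.12 -0.022 0.3 0 0 0 1")

```text
clock: 11.3
ee_pos: [527.0, -28.0, 214.1]
tool_rot: [0.625, 0.756, 0.151, 0.124]
wrist_force: [1.0, -1.0, 0.3]
opening: 85.3
finger_force: 0.0
```

>>> jog_arm(rows="-0.12 -0.022 0.3 0 0 0 1;-0.1 -0.02 0.25 0 0 0 1;0 0 0 0 0 0 1")

```text
clock: 11.6
ee_pos: [503.0, -34.2, 285.5]
tool_rot: [0.624, 0.756, 0.153, 0.129]
wrist_force: [0.4, -0.6, -0.5]
opening: 85.2
finger_force: 0.0
```

```bash
python3 w.py w5; python3 - <<'E'
from go import *
W=camT("wrist",json.load(open("pics/w2.json"))) if 0 else None
import json
W=camT("wrist",json.load(open("pics/w2.json")))
print(onz((47,258),34,W).round(), onz((145,270),34,W).round())
Rt=R.from_euler("z",201.5,degrees=True).as_matrix()@np.diag([1.,-1,-1])
delta((470,346,240),Rt,14)
a=cv2.imread("pics/w5.png");cv2.imwrite("pics/w5c.png",crop(a,0,0,640,400,1.25))
E
```

```text
[503.  -34.2 285.5] [0.6238 0.7555 0.153  0.1292] [-0.336 -0.065 -0.535  0.745  0.194  1.08 ] 11.6
[464. 344.  34.] [445. 210.  34.]
at [502.7 -34.  283.2] d mm [-32.7 380.  -43.2] rv deg [-22.83  12.8   99.11] total sh [-0.272  3.166 -0.36 ] [-0.381  0.213  1.652] | per row [-0.019  0.226 -0.026] [-0.0272  0.0152  0.118 ] t 11.65
plat coords [  2.5   2.4 185.2] F plat [-0.4 -0.9  0.2] j [-0.34 -0.06 -0.54  0.74  0.19  1.08]
```

View pics/w5c.png

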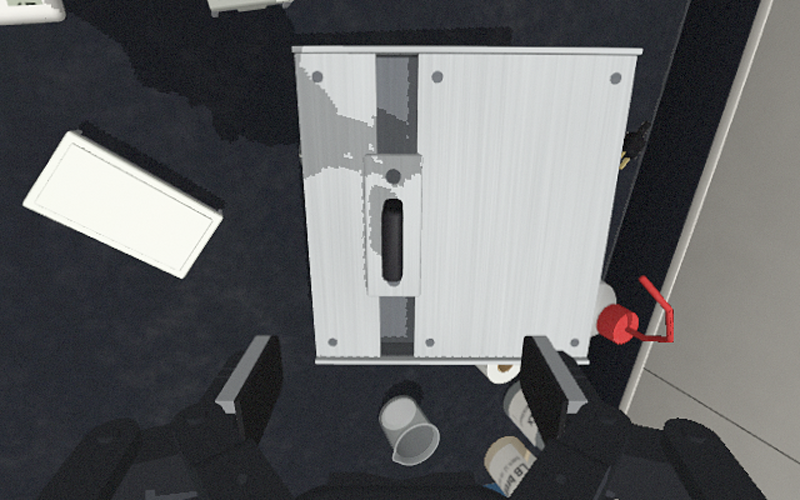

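The bar lies along the slot, flush and locked, with its rail corners at about (366,153)–(421,297). Next is the box.

>>> jog_arm(rows="-0.019 0.226 -0.026 -0.027 0.015 0.118 1;-0.019 0.226 -0.026 -0.027 0.015 0.118 1;-0.019 0.226 -0.026 -0.027 0.015 0.118 1;-0.019 0.226 -0.026 -0.027 0.015 0.118 1;-0.019 0.226 -0.026 -0.027 0.015 0.118 1")

```text
clock: 12.15
ee_pos: [489.9, 103.3, 263.7]
tool_rot: [0.358, 0.924, 0.105, 0.087]
wrist_force: [1.0, -0.2, 0.7]
opening: 85.3
finger_force: 0.0
```

>>> jog_arm(rows="-0.019 0.226 -0.026 -0.027 0.015 0.118 1;-0.019 0.226 -0.026 -0.027 0.015 0.118 1;-0.019 0.226 -0.026 -0.027 0.015 0.118 1;-0.019 0.226 -0.026 -0.027 0.015 0.118 1;-0.019 0.226 -0.026 -0.027 0.015 0.118 1")

```text
clock: 12.65
ee_pos: [478.5, 238.9, 247.9]
tool_rot: [0.057, 0.996, 0.048, 0.039]
wrist_force: [0.8, 0.3, 0.1]
opening: 85.5
finger_force: 0.0
```

>>> jog_arm(rows="-0.019 0.226 -0.026 -0.027 0.015 0.118 1;-0.019 0.226 -0.026 -0.027 0.015 0.118 1;-0.019 0.226 -0.026 -0.027 0.015 0.118 1;-0.019 0.226 -0.026 -0.027 0.015 0.118 1;0 0 0 0 0 0 1")

```text
clock: 13.15
ee_pos: [469.0, 349.2, 234.3]
tool_rot: [-0.19, 0.982, -0.001, -0.002]
wrist_force: [0.0, -0.2, -0.3]
opening: 85.3
finger_force: 0.0
```

```bash
python3 w.py w6; python3 - <<'E'
from go import *
import json
# bar in platform from w5
st=json.load(open("pics/w5.json"));cam=camT("wrist",st);P=plat()
for u,v in [(366,153),(423,155),(421,297),(367,297)]:
    a,d=ray(((u+.5)/1.25-.5,(v+.5)/1.25-.5),cam);a=P.T@(a-SM);d=P.T@d;print("bar",(a+d*(12-a[2])/d[2]).round(1))
for u,v in [(306,53),(316,358)]:
    a,d=ray(((u+.5)/1.25-.5,(v+.5)/1.25-.5),cam);a=P.T@(a-SM);d=P.T@d;print("rim in",(a+d*(0-a[2])/d[2]).round(1))
a=cv2.imread("pics/w6.png");g=cv2.cvtColor(a,cv2.COLOR_BGR2GRAY)
b=(g>125).astype(np.uint8);n,l,s,c=cv2.connectedComponentsWithStats(b)
W=camT("wrist",json.load(open("pics/w6.json")))
for i in range(1,n):
    if s[i,4]>2000:
        r=cv2.minAreaRect(np.argwhere(l==i)[:,::-1].astype(np.float32));q=cv2.boxPoints(r)
        p=np.array([onz(t,34,W) for t in q]);print(s[i],c[i].round(),q.round(1).tolist(),p.round(1).tolist(),p.mean(0).round(1))
delta((470,346,240),R.from_euler("z",201.5,degrees=True).as_matrix()@np.diag([1.,-1,-1]))
E
```

```text
[469.  349.2 234.3] [-1.898e-01  9.818e-01 -7.000e-04 -2.100e-03] [0.515 0.413 0.005 1.167 0.    0.133] 13.15
bar [-19.6  52.9  12. ]
bar [20.9 51.6 12. ]
bar [ 21.7 -59.7  12. ]
bar [-21.4 -59.7  12. ]
rim in [-60.3 119.1   0. ]
rim in [ -68.4 -124.5    0. ]
[  90   39  136   73 9140] [159.  75.] [[90.0, 39.0], [225.0, 39.0], [225.0, 111.0], [90.0, 111.0]] [[431.2, 109.9, 34.0], [386.5, 224.3, 34.0], [446.8, 242.6, 34.0], [494.9, 121.1, 34.0]] [439.8 174.5  34. ]
[ 291   88   67  119 7590] [324. 146.] [[291.0, 88.0], [357.0, 88.0], [357.0, 206.0], [291.0, 206.0]] [[403.8, 293.9, 34.0], [380.9, 351.0, 34.0], [487.9, 398.4, 34.0], [513.6, 334.5, 34.0]] [446.6 344.5  34. ]
[ 469  119   98   39 2025] [518. 142.] [[465.70001220703125, 137.3000030517578], [565.0999755859375, 117.4000015258789], [570.7000122070312, 145.6999969482422], [471.29998779296875, 165.5]] [[382.8, 468.3, 34.0], [329.2, 548.8, 34.0], [350.1, 570.3, 34.0], [405.4, 487.7, 34.0]] [366.9 518.8  34. ]
[ 435  180  107  143 5917] [492. 246.] [[413.8999938964844, 273.0], [482.0, 175.6999969482422], [556.4000244140625, 227.8000030517578], [488.29998779296875, 325.0]] [[537.1, 490.1, 34.0], [410.5, 503.2, 34.0], [430.4, 608.5, 34.0], [567.7, 606.1, 34.0]] [486.4 552.   34. ]
[ 332  293  103   71 4408] [383. 327.] [[330.3999938964844, 359.1000061035156], [335.8999938964844, 291.5], [438.79998779296875, 299.8999938964844], [433.20001220703125, 367.5]] [[685.1, 449.8, 34.0], [592.0, 418.2, 34.0], [558.3, 533.4, 34.0], [649.8, 575.5, 34.0]] [621.3 494.2  34. ]
at [469.1 347.7 234.7] d mm [ 0.9 -1.7  5.3] rv deg [ 0.13 -0.19 -0.12] total sh [ 0.007 -0.014  0.044] [ 0.002 -0.003 -0.002] | per row [ 0.007 -0.014  0.044] [ 0.0021 -0.0031 -0.0021] t 13.2
plat coords [ 18.8 383.6 125.7] F plat [ 1.1 -0.2  0.3] j [ 0.51  0.41  0.    1.17 -0.    0.14]
```

```bash
python3 - <<'E'
from go import *
import json
a=cv2.imread("pics/w6.png");g=cv2.cvtColor(a,cv2.COLOR_BGR2GRAY)
b=(g>125).astype(np.uint8);n,l,s,c=cv2.connectedComponentsWithStats(b)
W=camT("wrist",json.load(open("pics/w6.json")))
for i in range(1,n):
    if s[i,4]>2000: print(c[i].round(),a[l==i].mean(0).round(),a[l==i].std(0).round())
i=[k for k in range(1,n) if s[k,4]>2000 and abs(c[k][0]-324)<3][0]
cn=cv2.findContours((l==i).astype(np.uint8),0,2)[0][0]
q=cv2.approxPolyDP(cn,6,True)[:,0];p=np.array([onz(t,34,W) for t in q]);print(q.tolist(),p.round(1).tolist(),p.mean(0))
# row extents
for y in range(90,206,14): 
    x=np.where(l[y]==i)[0];print(y,x.min(),x.max(),onz((x.min()-.5,y),34,W)[:2].round(1),onz((x.max()+.5,y),34,W)[:2].round(1))
E
```

```text
[159.  75.] [207. 215. 214.] [13. 13. 13.]
[324. 146.] [206. 214. 212.] [14. 14. 14.]
[518. 142.] [149. 170. 175.] [14. 15. 15.]
[492. 246.] [ 81. 169. 176.] [46. 26. 25.]
[383. 327.] [160. 179. 183.] [18. 15. 15.]
[[292, 88], [294, 206], [353, 206], [357, 89]] [[403.5, 294.7, 34.0], [512.4, 337.4, 34.0], [489.5, 394.5, 34.0], [381.7, 351.4, 34.0]] [446.76737187 344.51858288  34.        ]
90 291 357 [405.7 294.1] [382.3 352.2]
104 292 357 [417.2 299.3] [393.9 357.3]
118 292 356 [429.4 303.8] [406.1 361.7]
132 292 356 [441.8 308.5] [418.3 367. ]
146 292 355 [454.6 313.2] [431.1 371.6]
160 293 355 [467.3 319. ] [443.9 377.3]
174 293 354 [480.8 324. ] [457.4 382.1]
188 293 354 [494.6 329.1] [470.9 388.1]
202 294 353 [508.5 335.4] [485.2 393.2]
```

>>> jog_arm(rows="-0.093 -0.014 -0.3 0.002 -0.003 0.003 1;-0.093 -0.013 -0.4 0 0 0 1;0 0 -0.4 0 0 0 1;0 0 -0.35 0 0 0 1;0 0 0 0 0 0 1")

```text
clock: 13.7
ee_pos: [443.5, 339.8, 58.0]
tool_rot: [-0.187, 0.982, -0.001, -0.003]
wrist_force: [-1.0, 1.0, 0.6]
opening: 85.3
finger_force: 0.0
```

```bash
python3 - <<'E'
from go import *
delta((446.8,344.5,10),R.from_euler("z",201.8,degrees=True).as_matrix()@np.diag([1.,-1,-1]))
E
```

```text
at [443.5 339.8  58. ] d mm [  3.3   4.7 -48. ] rv deg [ 0.21 -0.34  0.26] total sh [ 0.027  0.039 -0.4  ] [ 0.003 -0.006  0.004] | per row [ 0.027  0.039 -0.4  ] [ 0.0035 -0.0057  0.0044] t 13.7
plat coords [-74.1 380.6 -26.9] F plat [-0.5  1.1  0.9] j [ 0.52  0.53 -0.32  0.73 -0.    0.15]
```

>>> jog_arm(rows="0.027 0.039 0 0.003 -0.006 0.004 1;0 0 -0.25 0 0 0 1;0 0 -0.15 0 0 0 1;0 0 0 0 0 0 1;0 0 0 0 0 0 1")

```text
clock: 14.2
ee_pos: [452.3, 348.5, 17.4]
tool_rot: [-0.19, 0.982, 0.002, 0.006]
wrist_force: [-0.1, -0.6, 0.3]
opening: 85.3
finger_force: 0.0
```

```bash
python3 - <<'E'
from go import *
delta((446.8,344.5,10),R.from_euler("z",201.8,degrees=True).as_matrix()@np.diag([1.,-1,-1]))
E
```

```text
at [452.3 348.5  17.4] d mm [-5.5 -4.  -7.4] rv deg [-0.35  0.66 -0.09] total sh [-0.046 -0.033 -0.062] [-0.006  0.011 -0.001] | per row [-0.046 -0.033 -0.062] [-0.0059  0.0109 -0.0015] t 14.2
plat coords [-80.3 387.5 -68.3] F plat [-0.1 -0.5  0.4] j [ 0.53  0.59 -0.34  0.63 -0.    0.15]
```

>>> jog_arm(rows="-0.03 -0.015 -0.04 0 0 0 1;0 0 0 0 0 0 1;0 0 0 0 0 0 1;0 0 0 0 0 0 1")

```text
clock: 14.6
ee_pos: [447.5, 346.1, 10.9]
tool_rot: [-0.19, 0.982, 0.002, 0.005]
wrist_force: [-0.3, 0.6, -0.1]
opening: 85.8
finger_force: 0.0
```

```bash
python3 - <<'E'
from go import *
delta((446.8,344.5,10),R.from_euler("z",201.8,degrees=True).as_matrix()@np.diag([1.,-1,-1]))
E
```

```text
at [447.5 346.1  10.9] d mm [-0.7 -1.6 -0.9] rv deg [-0.29  0.54 -0.11] total sh [-0.006 -0.013 -0.008] [-0.005  0.009 -0.002] | per row [-0.006 -0.013 -0.008] [-0.0048  0.0091 -0.0018] t 14.6
plat coords [-87.6 386.1 -72.3] F plat [-0.2  0.6 -0.1] j [ 0.53  0.59 -0.36  0.61 -0.    0.15]
```

>>> jog_arm(rows="-0.006 -0.013 0 -0.005 0.009 0 0.9;0 0 0 0 0 0 0.5;0 0 0 0 0 0 0.5;0 0 0 0 0 0 0.5;0 0 0 0 0 0 0.5", grip_force=60)

```text
clock: 15.1
ee_pos: [446.8, 344.3, 10.8]
tool_rot: [-0.19, 0.982, -0.0, -0.0]
wrist_force: [-1.2, -2.0, 5.3]
opening: 63.2
finger_force: 66.6
```

>>> jog_arm(rows="0 0 0 0 0 0 0.5;0 0 0 0 0 0 0.5")

```text
clock: 15.3
ee_pos: [446.8, 344.4, 10.8]
tool_rot: [-0.19, 0.982, -0.0, -0.0]
wrist_force: [-0.5, -1.3, 4.4]
opening: 62.8
finger_force: 66.6
```

```bash
python3 - <<'E'
from go import *
delta((446.8,344.5,10),R.from_euler("z",201.8,degrees=True).as_matrix()@np.diag([1.,-1,-1]))
E
```

```text
at [446.8 344.4  10.8] d mm [-0.   0.1 -0.8] rv deg [ 0.03 -0.   -0.1 ] total sh [-0.     0.001 -0.007] [ 0.001 -0.    -0.002] | per row [-0.     0.001 -0.007] [ 0.0006 -0.     -0.0017] t 15.3
plat coords [-88.6 384.5 -72. ] F plat [ 1.1 -1.2  4.4] j [ 0.53  0.59 -0.35  0.63 -0.    0.15]
```

>>> jog_arm(rows="0 0 0.2 0 0 0 0.5;0 0 0.4 0 0 0 0.5;0 0 0.4 0 0 0 0.5;0 0 0.4 0 0 0 0.5;0 0 0.4 0 0 0 0.5")

```text
clock: 15.8
ee_pos: [446.0, 344.0, 228.1]
tool_rot: [-0.19, 0.982, -0.0, -0.001]
wrist_force: [0.6, 1.1, -2.8]
opening: 62.8
finger_force: 67.0
```

>>> jog_arm(rows="0 0 0.3 0 0 0 0.5;0 0 0 0 0 0 0.5;0 0 0 0 0 0 0.5")

```text
clock: 16.1
ee_pos: [446.6, 344.4, 262.3]
tool_rot: [-0.19, 0.982, -0.0, -0.0]
wrist_force: [-0.2, 0.2, -3.9]
opening: 63.1
finger_force: 67.4
```

```bash
python3 - <<'E'
from go import *
delta(*slot(92,-1,70,180),9)
E
```

```text
at [446.6 344.4 262.3] d mm [ 181.6 -358.   -50.7] rv deg [  6.42 -21.88 -11.04] total sh [ 1.513 -2.984 -0.423] [ 0.107 -0.365 -0.184] | per row [ 0.168 -0.332 -0.047] [ 0.0119 -0.0405 -0.0204] t 16.1
plat coords [  8.5 384.5 160. ] F plat [-1.7  0.2 -3.6] j [ 0.53  0.36 -0.01  1.21 -0.    0.15]
```

>>> jog_arm(rows="0.151 -0.298 0 0.011 -0.0365 -0.0184 0.5;0.151 -0.298 0 0.011 -0.0365 -0.0184 0.5;0.151 -0.298 0 0.011 -0.0365 -0.0184 0.5;0.151 -0.298 0 0.011 -0.0365 -0.0184 0.5;0.151 -0.298 0 0.011 -0.0365 -0.0184 0.5")

```text
clock: 16.6
ee_pos: [536.2, 163.8, 260.0]
tool_rot: [-0.141, 0.985, 0.01, 0.098]
wrist_force: [0.7, 0.8, -2.1]
opening: 63.0
finger_force: 67.3
```

>>> jog_arm(rows="0.151 -0.298 0 0.011 -0.0365 -0.0184 0.5;0.151 -0.298 0 0.011 -0.0365 -0.0184 0.5;0.151 -0.298 0 0.011 -0.0365 -0.0184 0.5;0.151 -0.298 0 0.011 -0.0365 -0.0184 0.5;0.151 -0.298 0 0.011 -0.0365 -0.0184 0.5")

```text
clock: 17.1
ee_pos: [626.7, -14.6, 259.7]
tool_rot: [-0.091, 0.976, 0.02, 0.195]
wrist_force: [0.5, 0.4, -2.4]
opening: 63.0
finger_force: 67.4
```

>>> jog_arm(rows="0 0 -0.1 0 0 0 0.5;0 0 -0.1 0 0 0 0.5;0 0 -0.1 0 0 0 0.5;0 0 0 0 0 0 0.5;0 0 0 0 0 0 0.5")

```text
clock: 17.6
ee_pos: [626.7, -13.0, 224.8]
tool_rot: [-0.091, 0.976, 0.02, 0.195]
wrist_force: [0.1, 0.0, -2.5]
opening: 63.0
finger_force: 67.5
```

```bash
python3 - <<'E'
from go import *
delta(*slot(88,-1,40,180),3)
E
```

```text
at [626.7 -13.  224.8] d mm [  9.3   0.8 -42.4] rv deg [-0.2  -0.16 -0.04] total sh [ 0.077  0.007 -0.353] [-0.003 -0.003 -0.001] | per row [ 0.026  0.002 -0.118] [-0.0011 -0.0009 -0.0002] t 17.6
plat coords [95.9 -0.1 82.7] F plat [-0.9  0.  -2.3] j [-0.22  0.22 -0.39  0.6   0.15 -0.37]
```

>>> jog_arm(rows="0.026 0.002 -0.118 -0.001 -0.001 0 0.5;0.026 0.002 -0.118 -0.001 -0.001 0 0.5;0.026 0.002 -0.118 -0.001 -0.001 0 0.5;0 0 0 0 0 0 0.5;0 0 0 0 0 0 0.5")

```text
clock: 18.1
ee_pos: [637.0, -12.4, 184.3]
tool_rot: [-0.092, 0.976, 0.018, 0.198]
wrist_force: [0.1, -0.1, -3.1]
opening: 62.9
finger_force: 67.5
```

>>> jog_arm(rows="0.032 0.006 -0.077 0 0 0 0.5;0.032 0.006 -0.077 0 0 0 0.5;0 0 0 0 0 0 0.5;0 0 0 0 0 0 0.5")

```text
clock: 18.5
ee_pos: [644.6, -11.0, 165.1]
tool_rot: [-0.092, 0.976, 0.018, 0.198]
wrist_force: [0.1, -0.3, -2.2]
opening: 63.2
finger_force: 67.6
```

```bash
python3 w.py w7; python3 - <<'E'
from go import *
delta(*slot(88,-1,12,180),1)
a=cv2.imread("pics/w7.png");cv2.imwrite("pics/w7c.png",crop(a,120,0,520,300,2))
E
```

```text
[644.6 -11.  165.1] [-0.0919  0.9758  0.0183  0.1976] [-0.203  0.308 -0.442  0.448  0.148 -0.363] 18.5
at [644.7 -11.1 165.5] d mm [ 1.8  0.9 -8.9] rv deg [ 0.01  0.19 -0.04] total sh [ 0.015  0.008 -0.074] [ 0.     0.003 -0.001] | per row [ 0.015  0.008 -0.074] [ 0.0002  0.0031 -0.0006] t 18.55
plat coords [89.6 -1.5 20.9] F plat [-1.9  0.1 -2.2] j [-0.2   0.31 -0.44  0.45  0.15 -0.36]
```

>>> jog_arm(rows="0.01 0.003 -0.035 0 0.003 0 0.5;0 0 0 0 0 0 0.5;0.006 0.001 -0.015 0 0 0 0.5;0 0 0 0 0 0 0.5;0 0 0 0 0 0 0.5")

```text
clock: 19.05
ee_pos: [646.6, -10.7, 160.3]
tool_rot: [-0.092, 0.976, 0.018, 0.197]
wrist_force: [-7.1, -1.6, 5.7]
opening: 63.1
finger_force: 69.0
```

>>> jog_arm(rows="0.006 0.001 -0.015 0 0 0 0.5;0 0 0 0 0 0 0.5;0 0 0 0 0 0 0.5")

```text
clock: 19.35
ee_pos: [646.8, -10.6, 160.3]
tool_rot: [-0.092, 0.976, 0.018, 0.197]
wrist_force: [-26.6, -2.8, 29.6]
opening: 63.3
finger_force: 72.4
```

```bash
python3 - <<'E'
from go import *
delta(*slot(88,-1,11,180),1); print(get_state()["ft_torque"])
E
```

```text
at [646.8 -10.6 160.3] d mm [ 0.2  0.6 -4.6] rv deg [ 0.03  0.1  -0.01] total sh [ 0.002  0.005 -0.038] [ 0.001  0.002 -0.   ] | per row [ 0.002  0.005 -0.038] [ 0.0005  0.0016 -0.0002] t 19.35
plat coords [89.5 -1.5 15.3] F plat [-13.1   2.2  37.6] j [-0.2   0.32 -0.44  0.44  0.15 -0.36]
[0.35776516 2.45195832 0.45103189]
```

>>> jog_arm(rows="-0.004 -0.001 0.01 0 0.001 0 0.5;-0.015 -0.003 -0.006 0 0 0 0.5;-0.015 -0.003 -0.006 0 0 0 0.5;-0.015 -0.003 -0.006 0 0 0 0.5;0 0 0 0 0 0 0.5")

```text
clock: 19.85
ee_pos: [643.2, -11.9, 158.8]
tool_rot: [-0.092, 0.976, 0.018, 0.198]
wrist_force: [-3.3, -0.3, 9.1]
opening: 63.2
finger_force: 69.0
```

```bash
python3 - <<'E'
from go import *
delta(*slot(82,-1,15.3,180),1)
E
```

```text
at [643.2 -11.9 158.8] d mm [-3.4  0.5 -1.4] rv deg [ 0.02  0.22 -0.04] total sh [-0.028  0.004 -0.012] [ 0.     0.004 -0.001] | per row [-0.028  0.004 -0.012] [ 0.0004  0.0037 -0.0007] t 19.85
plat coords [85.5 -2.1 15.4] F plat [0.4 0.4 9.7] j [-0.21  0.31 -0.46  0.43  0.15 -0.36]
```

>>> jog_arm(rows="-0.017 0.005 -0.006 0 0.002 0 0.5;0 0 0 0 0 0 0.5;-0.011 -0.002 -0.005 0 0 0 0.5;0 0 0 0 0 0 0.5;0 0 0 0 0 0 0.5")

```text
clock: 20.35
ee_pos: [640.1, -11.5, 157.5]
tool_rot: [-0.092, 0.976, 0.018, 0.197]
wrist_force: [-1.3, -1.2, 7.5]
opening: 63.2
finger_force: 68.8
```

```bash
python3 - <<'E'
from go import *
delta(*slot(80.5,-1,15.3,180),1)
E
```

```text
at [640.1 -11.5 157.5] d mm [-1.5 -0.2 -0.7] rv deg [ 0.03  0.11 -0.04] total sh [-0.013 -0.001 -0.006] [ 0.001  0.002 -0.001] | per row [-0.013 -0.001 -0.006] [ 0.0005  0.0018 -0.0007] t 20.35
plat coords [82.2 -1.1 15.4] F plat [ 1.5 -0.9  7.5] j [-0.21  0.31 -0.46  0.43  0.15 -0.37]
```

>>> jog_arm(rows="-0.008 -0.001 -0.003 0 0 0 0.5;0 0 0 0 0 0 0.5;-0.008 -0.001 -0.003 0 0 0 0.5;0 0 0 0 0 0 0.5;0 0 0 0 0 0 0.5")

```text
clock: 20.85
ee_pos: [638.1, -11.8, 156.6]
tool_rot: [-0.092, 0.976, 0.018, 0.197]
wrist_force: [-1.9, 0.3, 7.3]
opening: 62.9
finger_force: 68.7
```

```bash
python3 - <<'E'
from go import *
delta(*slot(80,-1,15.3,180),1)
E
```

```text
at [638.1 -11.8 156.6] d mm [-0.1  0.  -0.1] rv deg [ 0.03  0.1  -0.05] total sh [-0.     0.    -0.001] [ 0.001  0.002 -0.001] | per row [-0.     0.    -0.001] [ 0.0006  0.0017 -0.0008] t 20.85
plat coords [80.1 -1.  15.4] F plat [1.1 0.6 7.5] j [-0.21  0.31 -0.47  0.42  0.15 -0.37]
```

>>> jog_arm(rows="-0.008 -0.001 -0.003 0 0 0 0.5;0 0 0 0 0 0 0.5;0 0 0 0 0 0 0.5")

```text
clock: 21.15
ee_pos: [638.0, -11.8, 156.6]
tool_rot: [-0.092, 0.976, 0.018, 0.198]
wrist_force: [5.0, 2.5, 6.0]
opening: 62.8
finger_force: 68.0
```

>>> jog_arm(rows="-0.008 -0.001 -0.003 0 0 0 0.5;0 0 0 0 0 0 0.5;0 0 0 0 0 0 0.5")

```text
clock: 21.45
ee_pos: [638.0, -11.7, 156.6]
tool_rot: [-0.093, 0.976, 0.018, 0.199]
wrist_force: [10.3, 2.6, 3.4]
opening: 63.3
finger_force: 67.6
```

```bash
python3 - <<'E'
from go import *
delta(*slot(80,-1,15.3,180),1)
E
```

```text
at [638.  -11.7 156.6] d mm [ 0.1 -0.  -0.1] rv deg [ 0.02  0.29 -0.11] total sh [ 0.001 -0.    -0.001] [ 0.     0.005 -0.002] | per row [ 0.001 -0.    -0.001] [ 0.0004  0.0048 -0.0019] t 21.45
plat coords [80.  -1.  15.4] F plat [11.1  0.6 -1. ] j [-0.21  0.31 -0.47  0.42  0.15 -0.37]
```

>>> jog_arm(rows="0.0085 0.0015 -0.0035 0 0.003 -0.001 0.5;0 0 0 0 0 0 0.5;0 0 0 0 0 0 1;0 0 0 0 0 0 1;0 0 0 0 0 0 1")

```text
clock: 21.95
ee_pos: [634.8, -11.6, 153.0]
tool_rot: [-0.091, 0.977, 0.019, 0.193]
wrist_force: [-0.3, -0.7, -0.6]
opening: 85.3
finger_force: 0.0
```

>>> jog_arm(rows="0 0 0 0 0 0 1;-0.02 -0.004 0.05 0 0 0 1;-0.04 -0.008 0.1 0 0 0 1;-0.08 -0.015 0.2 0 0 0 1;-0.12 -0.022 0.3 0 0 0 1")

```text
clock: 22.45
ee_pos: [602.7, -17.3, 231.5]
tool_rot: [-0.091, 0.977, 0.019, 0.192]
wrist_force: [1.1, -0.3, 1.0]
opening: 85.2
finger_force: 0.0
```

>>> jog_arm(rows="-0.12 -0.022 0.3 0 0 0 1;-0.12 -0.022 0.3 0 0 0 1;0 0 0 0 0 0 1;0 0 0 0 0 0 1")

```text
clock: 22.85
ee_pos: [575.4, -23.0, 305.3]
tool_rot: [-0.091, 0.976, 0.018, 0.195]
wrist_force: [-0.3, 0.3, -0.4]
opening: 85.5
finger_force: 0.0
```

```bash
python3 w.py w8; python3 - <<'E'
from h import *
a=cv2.imread("pics/w8.png");s=get_image("scene")[...,::-1];d=get_image("side")[...,::-1]
C=np.zeros((600,800,3),np.uint8)
C[:360,:576]=cv2.resize(a,(576,360));x=crop(s,228,125,358,245,2);C[360:,:260]=x
x=crop(d,300,150,430,270,2);C[360:,270:530]=x
cv2.imwrite("pics/fin.png",C)
E
```

```text
[575.4 -23.  305.3] [-0.0912  0.9764  0.018   0.1948] [-0.258  0.068 -0.346  0.798  0.165 -0.414] 22.85
```

View pics/fin.png

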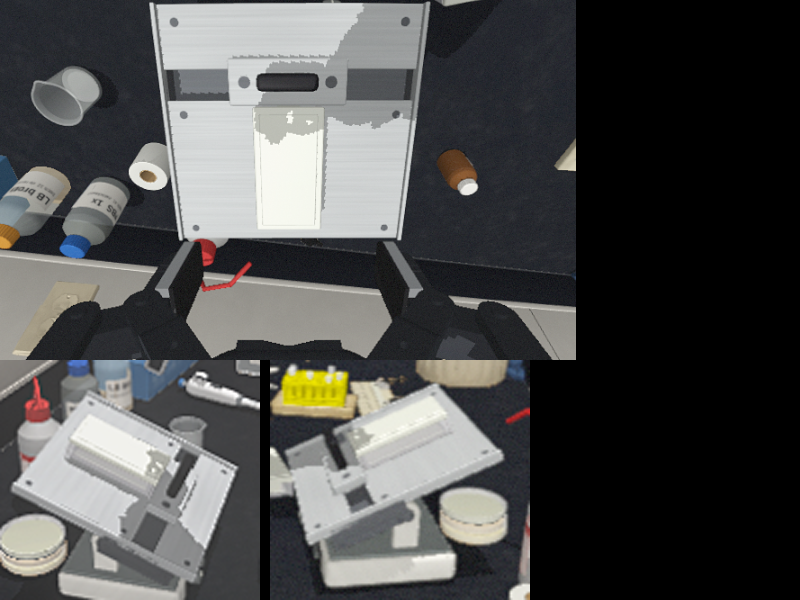

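The final view shows the bar locked along the slot. The box lies flat and square against the bar's middle (box centre column ≈288, bar ≈288), and the gripper is clear. I'm handing it in.

```bash
python3 -c "
from cell import *
print(job_done())"
```

```text
the job is handed in; nothing more can be done
None
```

The job is handed in at about 23 s of the 72 s allowed: the stop bar is locked home along the slot, and the incubation box lies flat and squarely against its middle, released, with the arm clear; no verdict was returned.

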